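Open the wide pot of steel pins

TASK

I need the steel pins in the wide, low steel pot. Lift its lid off by the wooden knob and set it down (do not drop it) flat, knob up, wholly on the square plywood board. Leave the tall, slim pot shut, and leave both pots standing where they are.

Things in the scene. Friction and masses are not known exactly. Their poses are not given: they have to be found in the camera images.
- wide_pot: the pot to open: round, wide and low, plain steel, upright and loose on the bench, 106 mm outside diameter (108 at the rim), 70 mm high, wall 4 mm. Origin: centre of its underside, z up along its axis. It and the tall pot and the board may stand in any of three places; the right-hand one is on a 2 mm steel sheet.
- wide_lid: the wide pot's loose steel lid, 112 mm across, 0.16 kg; plug below (90 mm across, 8 mm deep, 4 mm play in the pot's mouth), dark wooden knob on top. Origin: centre of the plug's underside, z up: plate from 8 to 12 mm, knob neck to 24, knob head 24 to 52 mm, 28 mm thick, upright-sided from 28 to 46. On the pot its origin is 62 mm above the pot's; it just rests there and lifts straight up.
- wide_lid_knob (a point): the point to grip on the wide lid: on its axis inside the knob head, 38 mm above the lid's origin and 26 mm above the plate's upper face; knob 28 mm in diameter, round, so any direction of grip serves.
- lid_board: square plywood board lying on the bench, fixed, 140 x 140 mm, 12 mm thick (its top 12 mm above the bench top); origin: centre of its underside, x and y along its sides. The lid goes here; lying on it the lid's origin is 12 mm above the board's origin.
- tall_pot: the other pot, to be left shut: same steel, slim and tall, 72 mm in diameter, 105 mm high; loose. Origin: centre of its underside.
- tall_lid: the tall pot's loose lid, 78 mm across, with a smaller wooden knob (22 mm) whose top is 149 mm above the bench. Origin: centre of the underside of its plug. Leave it on.
Mind the look-alikes: they are no part of the job. What is shaped like the wide_lid but pink is not meant. There is more than one size of the lid_board; the job needs the larger.

How it is judged:
By the outcome, as a careful person would: the job done as asked, in the order asked, and still so for the second after the job is handed in, with the robot touching nothing.
It also fails if it takes over 43 s, if anything falls off the work surface, if the arm or the gripper's body presses on something with over 40 N, if the wrist force passes 120 N, or if a joint passes its speed limit or range.

ROBOT

A 7-joint arm with a two-finger parallel gripper is mounted at the origin on a cart in front of the work surface, level with it; the furniture and walls round the work are solid. World frame = base frame: x ahead of the robot, y to its left, z up, the work surface at z = 0. Lengths are in m, angles in rad, forces in N, time in s.
With the tool pointing down it reaches from about 0.425 to 0.925 m from the base axis. Payload 6.8 kg.
Tool frame: the origin (TCP) lies at the very end of the fingers, on their centre line; the grasp point (between the pads) lies 19 mm behind it (r.tcp_to_grasp is the distance from the TCP to the grasp point, in m); z points along the fingers, y is the line along which they close (so a half turn about z gives the same grasp; the last joint's range is limited). The gripper opens to 85 mm and grips with 20 to 120 N. Pads are 22 mm wide; open, the fingers measure 114 mm over their backs; the gripper's body (76 mm by 85 mm) begins 54 mm behind the grasp point. The pads swing forward as they close: fully open they stand 13 mm farther back than shut.
Start: joints at [-1.213, 0.477, 0.022, 1.555, -0.011, 1.109, -0.083], TCP at [0.303, 0.603, 0.231] pointing down, gripper open.
Joint ranges: [-2.96, 2.96], [-0.34, 2.1], [-1.41, 1.46], [0.24, 2.44], [-1.37, 4.51], [0.17, 1.92], [-2.96, 2.96]. Speed limits (rad/s): [2.39, 2.39, 3.14, 3.14, 3.14, 3.14, 3.14].

INTERFACE

Orientations are given as a rotation vector (axis times angle).
In Python, from bench import r gives the robot as it stands.
- The arm moves only by the tool step_arm, never from a script. Its argument "moves" is a list of rows, each a list of 7 numbers: the shift along the tool's x, y, z in mm, then the turn, a rotation vector about the tool's x, y, z in rad, then the finger opening in mm, from 0 to 85.4. A call has 1 to 8 rows; each row is the pose to reach, as a shift and turn from the pose commanded when the call began, along the tool's axes at that moment; what a row does not reach only later rows make up. A row lasts 1/10 s, in which the tool goes at most 50 mm and 8.59 degrees, less where a joint would pass 70% of its speed; a pose out of reach is approached as far as the arm can. A call with a gripper value outside its range is refused whole. The fingers move at their own pace and stop on an object; "grip_force" is the grip in N (left out, the last holds). Time passes only in rows, so rows that repeat a pose let the fingers close. It gives the time, the measured TCP pose, the force, the opening and the grip force at its end, in the units of the state.
- r.get_obs(): the state, without advancing time (a new reading comes with each control period).
- r.grab_frame(name): name is "side" or "top"; returns a dict with "image" (480x640x3 uint8, red, green, blue), "depth" (480x640 float32, m along the optical axis (not along the pixel's ray), 0 where there is no reading), "mtx" (3x3 intrinsics, pixels), "rvec" (rotation vector, rad) and "tvec" (3), from world to camera coordinates, as OpenCV has them. Camera axes: x right, y down, z forward; pixel columns grow to the right and rows downward; lengths in m; the calibration is good to about 2 mm. A picture is of the moment at which its call begins.
- r.hand_in(): hands the job in; it is judged then, once.
The state is a dict: "clock": time; "joints": joint angles; "qvel": joint speeds; "tau": joint torques, N m; "tcp_pos": TCP position; "orientation": TCP orientation; "contact_force": force on the tool from outside, world axes, zero at the start; "moment": the same for the moment, N m; "grip_width": finger opening in m; "gripper_force": force on a finger pad.
Only numpy, scipy, OpenCV 4.12 (cv2) and the standard library are available. Lean on these libraries where they do the work, as an engineer would, in place of code of your own. Each camera call takes 0.05 s, during which the arm holds its last target. There are 200 camera calls.

## Working session

There is one attempt and no reset: what is moved stays moved. The work goes in short steps, Python scripts to look and compute and a tool call to move; the robot and the scene stay as the last step left them, time stands still between calls to the robot, and variables do not carry over. Pictures are saved under pics/ and viewed, at most 10 in all, crops included, and the job is handed in when it is done.

Besides the shell and the picture viewer there is one more tool, called after "Emit:" by a JSON object that holds its "fn" and its "kwargs", one argument or row to a line. step_arm: Moves the arm, as the interface text tells. Its arguments: {"type":"object","properties":{"moves":{"type":"array","items":{"type":"array","items":{"type":"number"}}},"grip_force":{"type":"number"}},"required":["moves"]}

```bash
mkdir -p pics
cat > h.py <<'E'
import numpy as np,cv2
from bench import r
def grab(n):
    f=r.grab_frame(n); f['R']=cv2.Rodrigues(np.array(f['rvec'],float))[0]; f['t']=np.array(f['tvec'],float).ravel(); return f
def pts(f):
    d=f['depth']; v,u=np.mgrid[:480,:640]; K=f['mtx']
    c=np.stack([(u-K[0,2])/K[0,0]*d,(v-K[1,2])/K[1,1]*d,d],-1)
    p=(c-f['t'])@f['R']; p[d==0]=np.nan; return p
def ray(f,u,v,z):
    d=f['R'].T@np.linalg.inv(f['mtx'])@np.array([u,v,1.]); o=-f['R'].T@f['t']; return o+d*(z-o[2])/d[2]
def save(f,n): cv2.imwrite(f'pics/{n}.png',f['image'][:,:,::-1])
E
python3 - <<'E'
from h import *
for n in('top','side'):
    f=grab(n); save(f,n+'1'); print(n,-f['R'].T@f['t'])
    np.savez('/tmp/'+n,**f)
o=r.get_obs();print(o)
E
```

```text
top [ 0.30732183 -0.1814359   1.43525404]
side [ 0.44577302 -1.3479912   0.7087301 ]
{'clock': 0.1, 'joints': array([-1.21312943,  0.4777333 ,  0.02236706,  1.55633138, -0.01151098,
        1.10931432, -0.0830951 ]), 'qvel': array([-0.00056873, -0.00161741, -0.00039276, -0.00400864,  0.00063115,
        0.00071442, -0.00209773]), 'tau': array([ 3.20845174e-03, -5.97761893e+01,  1.61321349e+00, -2.81957334e+01,
        1.28170423e-02,  5.01875445e-03,  1.85188730e-05]), 'tcp_pos': array([0.30293059, 0.60261448, 0.23042173]), 'orientation': array([-7.24970959e-01, -3.05652831e+00,  2.57111619e-03]), 'contact_force': array([ 0.42854779, -0.06163059,  0.77515474]), 'moment': array([ 0.058875  , -0.00376959,  0.03718688]), 'gripper_force': 0.0, 'grip_width': 0.08538395314739965}
```

View pics/top1.png

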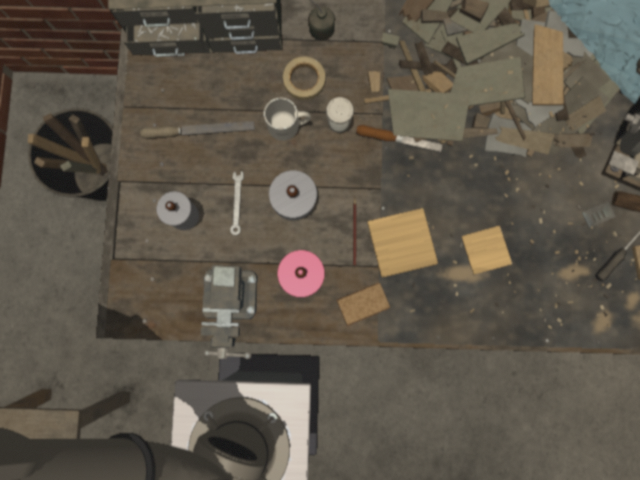

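View pics/side1.png

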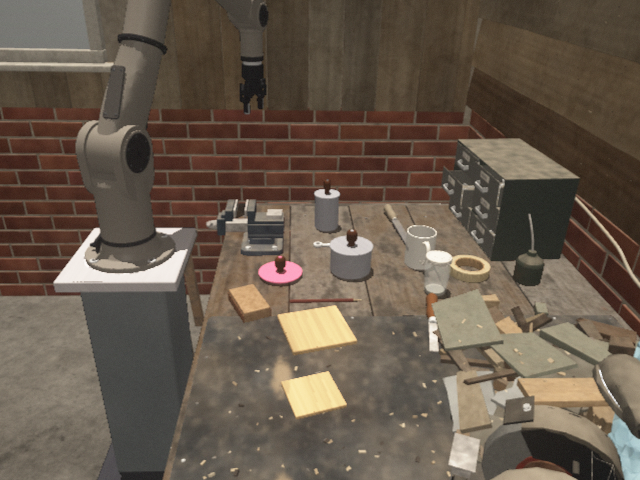

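The top view shows the wide pot at about (292,193), the tall pot at (174,209), the pink decoy lid at (301,274), and the large board at (403,242) on the dark sheet. The small board is at (487,250). The side view agrees.

Run:
```python
from h import *
for n in('top','side'):
    f=dict(np.load('/tmp/'+n+'.npz')); im=f['image']; hsv=cv2.cvtColor(im,cv2.COLOR_RGB2HSV); P=pts(f)
    # boards
    m=cv2.inRange(hsv,(10,70,130),(30,255,255)); m=cv2.morphologyEx(m,cv2.MORPH_OPEN,np.ones((3,3)))
    for c in cv2.findContours(m,0,2)[0]:
        if cv2.contourArea(c)<900: continue
        b=cv2.boxPoints(cv2.minAreaRect(c)) if n=='top' else cv2.approxPolyDP(c,6,True)[:,0]
        (u,v)=cv2.minAreaRect(c)[0]
        k=np.zeros_like(m);cv2.drawContours(k,[c],-1,1,-1);z=np.nanmedian(P[k>0][:,2])
        q=np.array([ray(f,*x,z) for x in b.astype(float)])
        print(n,'board',u,v,'z',z.round(4),'c',q.mean(0).round(4),'sides',np.linalg.norm(q-np.roll(q,-1,0),axis=1).round(3),'ang',np.degrees(np.arctan2(*(q[1]-q[0])[1::-1])).round(1))
    # knobs / lid by depth, in the zone of the wide pot
    u0,v0=(292,193) if n=='top' else (351,250)
    w=np.zeros(m.shape,bool); w[v0-35:v0+35,u0-35:u0+35]=1
    for lo,hi,s in((.066,.082,'lid'),(.085,.125,'knob')):
        k=(w&(P[...,2]>lo)&(P[...,2]<hi)).astype(np.uint8)
        c=max(cv2.findContours(k,0,2)[0],key=cv2.contourArea); (u,v),R=cv2.minEnclosingCircle(c)
        z=np.nanmedian(P[k>0][:,2]); Q=P[k>0]; print(n,s,u,v,R,'z',z,Q[:,2].max(),ray(f,u,v,z).round(4),'box',((Q.max(0)+Q.min(0))/2).round(4),np.ptp(Q,axis=0).round(4))
    if n=='side':
        k=cv2.inRange(hsv,(0,40,0),(20,255,110)); k[~w]=0
    else: k=cv2.inRange(hsv,(0,80,0),(20,255,140)); k[~w]=0
    c=max(cv2.findContours(k,0,2)[0],key=cv2.contourArea);x=cv2.boundingRect(c);print('knobcol',x,ray(f,x[0]+x[2]/2-.5,x[1]+x[3]/2-.5,.105 if n=='top' else .1).round(4))
    for s,(uu,vv) in {'tall':(174,209),'bench by board':(375,215),'bench R':(450,230),'benchL':(330,230)}.items():
        if n=='top':print(s,P[vv-3:vv+4,uu-3:uu+4].reshape(-1,3).mean(0).round(4))
```

```text
top board 363.1005859375 303.54144287109375 z 0.0289 c [ 0.3404 -0.2807  0.0289] sides [0.106 0.058 0.106 0.058] ang -65.9
top board 475.800048828125 253.89999389648438 z 0.0105 c [ 0.4675 -0.5516  0.0105] sides [0.153 0.104 0.151 0.103] ang -70.0
top board 402.0294494628906 241.61767578125 z 0.0125 c [ 0.4923 -0.3732  0.0125] sides [0.142 0.141 0.14  0.14 ] ang -74.2
top board 303.7500305175781 76.25001525878906 z 0.0213 c [ 0.9013 -0.1225  0.0213] sides [0.104 0.102 0.103 0.102] ang -41.6
top board 548.2716064453125 64.1781997680664 z 0.1177 c [ 0.9074 -0.6978  0.1177] sides [0.193 0.07  0.193 0.068] ang -2.8
top lid 292.60638427734375 194.07872009277344 23.806396484375 z 0.07523132602194557 0.08192070906383533 [ 0.5883 -0.1082  0.0752] box [ 0.5892 -0.1078  0.074 ] [0.112  0.1104 0.0158]
top knob 292.3488464355469 191.48837280273438 6.521064758300781 z 0.11281052186526239 0.12120787222783752 [ 0.5865 -0.1094  0.1128] box [ 0.5891 -0.1081  0.1052] [0.0275 0.0275 0.0321]
knobcol (287, 186, 11, 11) [ 0.5893 -0.1082  0.105 ]
tall [0.5358 0.153  0.1281]
bench by board [ 0.5572 -0.308  
[... 407 characters left out ...]
 z 0.064 c [ 0.7444 -0.6364  0.064 ] sides [0.046 0.041 0.094 0.026 0.059 0.094 0.028 0.048 0.045] ang -96.6
side board 291.23846435546875 310.4076843261719 z 0.0108 c [ 0.3851 -0.2309  0.0108] sides [0.072 0.048 0.111 0.064 0.172 0.133 0.146 0.113 0.107 0.07  0.139 0.067
 0.066 0.143 0.099] ang -78.8
side lid 351.5 245.0 21.59292221069336 z 0.07361162472840227 0.08160434785072662 [ 0.5919 -0.11    0.0736] box [ 0.5921 -0.1064  0.0738] [0.1109 0.1132 0.0156]
side knob 351.9800109863281 235.3800048828125 6.692246437072754 z 0.10388187282017268 0.11662942587672118 [ 0.5911 -0.116   0.1039] box [ 0.5919 -0.112   0.1008] [0.0265 0.0284 0.0316]
knobcol (347, 231, 11, 16) [ 0.5904 -0.1258  0.1   ]
```

```bash
cat >> h.py <<'E'
def delta(p):
    o=r.get_obs(); R=cv2.Rodrigues(o['orientation'])[0]; d=R.T@(np.array(p)-o['tcp_pos'])*1000
    print('t',round(o['clock'],2),'tcp',o['tcp_pos'].round(4),'F',o['contact_force'].round(1),'w',o['grip_width'],'delta mm',d.round(1),'z tool',R[:,2].round(4)); return d
E
python3 - <<'E'
from h import *
delta([.590,-.108,.200]);delta([.590,-.108,.083])
E
```

```text
t 0.1 tcp [0.3029 0.6026 0.2304] F [ 0.4 -0.1  0.8] w 0.08538395314739965 delta mm [-575.6 -505.9   31.3] z tool [-6.0e-04 -1.5e-03 -1.0e+00]
t 0.1 tcp [0.3029 0.6026 0.2304] F [ 0.4 -0.1  0.8] w 0.08538395314739965 delta mm [-575.6 -505.7  148.3] z tool [-6.0e-04 -1.5e-03 -1.0e+00]
```

Emit:
{"fn": "step_arm", "kwargs": {
  "moves": [
    [-38,-33,0,0,0,0,85],
    [-76,-66,0,0,0,0,85],
    [-114,-100,0,0,0,0,85],
    [-152,-133,0,0,0,0,85],
    [-190,-166,0,0,0,0,85],
    [-228,-200,0,0,0,0,85],
    [-266,-233,0,0,0,0,85],
    [-304,-266,0,0,0,0,85]
  ]
}}

```text
clock: 0.9
tcp_pos: [0.454, 0.2305, 0.2312]
orientation: [-0.725, -3.057, 0.0]
contact_force: [0.6, -0.4, 0.8]
grip_width: 0.085
gripper_force: 0.0
```

Emit:
{"fn": "step_arm", "kwargs": {
  "moves": [
    [-38,-33,0,0,0,0,85],
    [-76,-66,0,0,0,0,85],
    [-114,-100,5,0,0,0,85],
    [-152,-133,10,0,0,0,85],
    [-190,-166,15,0,0,0,85],
    [-228,-200,20,0,0,0,85],
    [-266,-235,28,0,0,0,85],
    [-271,-240,31,0,0,0,85]
  ]
}}

```text
clock: 1.7
tcp_pos: [0.5883, -0.1104, 0.1997]
orientation: [0.736, 3.053, -0.005]
contact_force: [-1.0, -0.8, -0.4]
grip_width: 0.0854
gripper_force: 0.0
```

Run:
```python
from h import *
delta([.590,-.108,.200]);delta([.590,-.108,.083])
```

```text
t 1.7 tcp [ 0.5883 -0.1104  0.1997] F [-1.  -0.8 -0.4] w 0.08535172796364016 delta mm [-0.4  2.9 -0.3] z tool [-2.0e-04 -3.4e-03 -1.0e+00]
t 1.7 tcp [ 0.5883 -0.1104  0.1997] F [-1.  -0.8 -0.4] w 0.08535172796364016 delta mm [ -0.3   3.3 116.7] z tool [-2.0e-04 -3.4e-03 -1.0e+00]
```

Emit:
{"fn": "step_arm", "kwargs": {
  "moves": [
    [0,0,20,0,0,0,85],
    [0,0,40,0,0,0,85],
    [0,0,60,0,0,0,85],
    [0,0,70,0,0,0,85],
    [0,0,70,0,0,0,85],
    [0,0,70,0,0,0,85]
  ]
}}

```text
clock: 2.3
tcp_pos: [0.5884, -0.1035, 0.1308]
orientation: [0.725, 3.056, 0.0]
contact_force: [-0.2, -0.5, -0.7]
grip_width: 0.0851
gripper_force: 0.0
```

Run:
```python
from h import *
delta([.590,-.108,.083])
save(grab('side'),'side2')
im=cv2.imread('pics/side2.png')[150:310,260:440]; cv2.imwrite('pics/side2c.png',cv2.resize(im,None,fx=3.3,fy=3.3))
```

```text
t 2.3 tcp [ 0.5884 -0.1035  0.1308] F [-0.2 -0.5 -0.7] w 0.08508588643558712 delta mm [-3.4 -3.4 47.8] z tool [ 4.e-04  0.e+00 -1.e+00]
```

View pics/side2c.png

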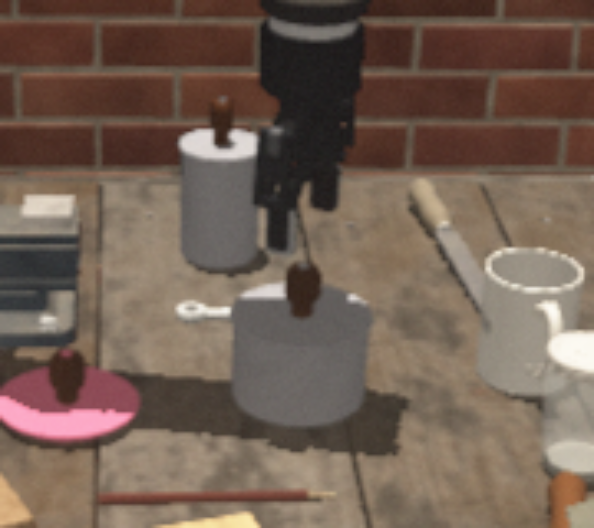

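The gripper is above the knob, with its fingers on either side of it. I'll correct the roughly 3 mm offset, descend and grip.

Emit:
{"fn": "step_arm", "kwargs": {
  "moves": [
    [-3,-3,0,0,0,0,85],
    [-3,-3,15,0,0,0,85],
    [-3,-3,30,0,0,0,85],
    [-3,-3,43,0,0,0,85],
    [-3,-3,47,0,0,0,85],
    [-3,-3,47,0,0,0,85],
    [-3,-3,47,0,0,0,85]
  ]
}}

```text
clock: 3.05
tcp_pos: [0.5896, -0.1077, 0.0833]
orientation: [-0.725, -3.057, 0.0]
contact_force: [-1.2, -0.1, -0.5]
grip_width: 0.0849
gripper_force: 0.0
```

Emit:
{"fn": "step_arm", "kwargs": {
  "grip_force": 40,
  "moves": [
    [0,0,0,0,0,0,45],
    [0,0,0,0,0,0,35],
    [0,0,0,0,0,0,30],
    [0,0,0,0,0,0,25],
    [0,0,0,0,0,0,20],
    [0,0,0,0,0,0,20],
    [0,0,0,0,0,0,20],
    [0,0,0,0,0,0,20]
  ]
}}

```text
clock: 3.85
tcp_pos: [0.5901, -0.1069, 0.0837]
orientation: [0.724, 3.056, 0.001]
contact_force: [0.7, 4.3, 5.3]
grip_width: 0.0262
gripper_force: 39.7
```

Emit:
{"fn": "step_arm", "kwargs": {
  "moves": [
    [0,0,-2,0,0,0,20],
    [0,0,-6,0,0,0,20],
    [0,0,-12,0,0,0,20],
    [0,0,-20,0,0,0,20],
    [0,0,-30,0,0,0,20],
    [0,0,-45,0,0,0,20],
    [0,0,-60,0,0,0,20],
    [0,0,-60,0,0,0,20]
  ]
}}

```text
clock: 4.65
tcp_pos: [0.5912, -0.1082, 0.1464]
orientation: [0.725, 3.052, 0.001]
contact_force: [0.5, -1.0, -1.3]
grip_width: 0.0262
gripper_force: 39.6
```

Run:
```python
from h import *
delta([.4923,-.3732,.144])
save(grab('side'),'side3')
im=cv2.imread('pics/side3.png')[150:310,260:440]; cv2.imwrite('pics/side3c.png',cv2.resize(im,None,fx=3.3,fy=3.3))
```

```text
t 4.65 tcp [ 0.5912 -0.1082  0.1464] F [ 0.5 -1.  -1.3] w 0.026173457781326726 delta mm [ -30.7 -281.2    2. ] z tool [ 5.e-03 -4.e-04 -1.e+00]
```

View pics/side3c.png

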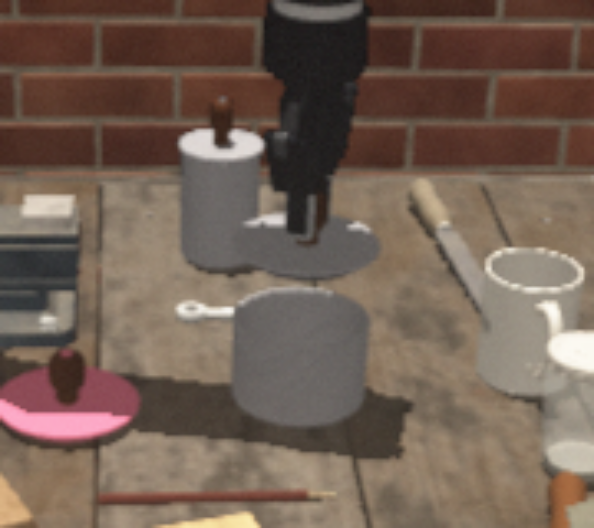

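The lid has lifted cleanly and hangs level, and the pot hasn't moved. Next I'll carry it over the board.

Emit:
{"fn": "step_arm", "kwargs": {
  "moves": [
    [-2,-15,0,0,0,0,20],
    [-5,-45,0,0,0,0,20],
    [-9,-85,0,0,0,0,20],
    [-14,-130,0,0,0,0,20],
    [-19,-175,0,0,0,0,20],
    [-24,-220,0,0,0,0,20],
    [-28,-255,0,0,0,0,20],
    [-30,-274,0,0,0,0,20]
  ]
}}

```text
clock: 5.5
tcp_pos: [0.4892, -0.3708, 0.1427]
orientation: [-0.734, -3.053, 0.003]
contact_force: [-0.0, -0.6, -1.6]
grip_width: 0.0264
gripper_force: 39.6
```

Emit:
{"fn": "step_arm", "kwargs": {
  "moves": [
    [0,-7,0,0,0,0,20],
    [0,-7,0,0,0,0,20],
    [0,-7,0,0,0,0,20],
    [0,-7,0,0,0,0,20]
  ]
}}

```text
clock: 5.9
tcp_pos: [0.491, -0.3703, 0.143]
orientation: [-0.721, -3.057, -0.002]
contact_force: [-0.0, 0.1, -1.0]
grip_width: 0.0265
gripper_force: 39.6
```

Run:
```python
from h import *
delta([.4923,-.3732,.035])
f=grab('top');save(f,'top4');P=pts(f)
w=np.zeros((480,640),bool);w[190:300,350:460]=1
q=P[w&(P[...,2]>.11)&(P[...,2]<.15)]; print('lid pts',((q.max(0)+q.min(0))/2).round(4),np.ptp(q,axis=0).round(4))
z,_,_,_=np.linalg.lstsq(np.c_[q[:,:2],np.ones(len(q))],q[:,2],rcond=None);print('slope',z)
f=grab('side');save(f,'side4')
im=f['image'][200:370,220:420,::-1]; cv2.imwrite('pics/side4c.png',cv2.resize(im,None,fx=3.3,fy=3.3))
```

```text
t 5.9 tcp [ 0.491  -0.3703  0.143 ] F [-0.   0.1 -1. ] w 0.026472518734079135 delta mm [ -2.5  -2.1 108. ] z tool [-0.      0.0011 -1.    ]Traceback (most recent call last):
  File "<stdin>", line 5, in <module>
    return umr_maximum(a, axis, None, out, keepdims, initial, where)
ValueError: zero-size array to reduction operation maximum which has no identity
```

Run:
```python
from h import *
f=grab('side');save(f,'side4');P=pts(f)
im=f['image'][200:370,200:420,::-1]; cv2.imwrite('pics/side4c.png',cv2.resize(im,None,fx=3.3,fy=3.3))
d=f['image'];t=cv2.imread('pics/top4.png')
cv2.imwrite('pics/c4.png',np.vstack([cv2.resize(im,None,fx=2.5,fy=2.5)[:, :500],cv2.resize(t[180:300,320:520],(500,300))[:170]]))
q=P.reshape(-1,3); c=(abs(q[:,0]-.491)<.07)&(abs(q[:,1]+.37)<.07)
h,e=np.histogram(q[c,2],bins=np.arange(0,.2,.01));print(h)
```

```text
[ 652 1737    0    0    0    0    0    0    0    0    0    1   26 1017
   33   71   83   89   48]
```

View pics/c4.png

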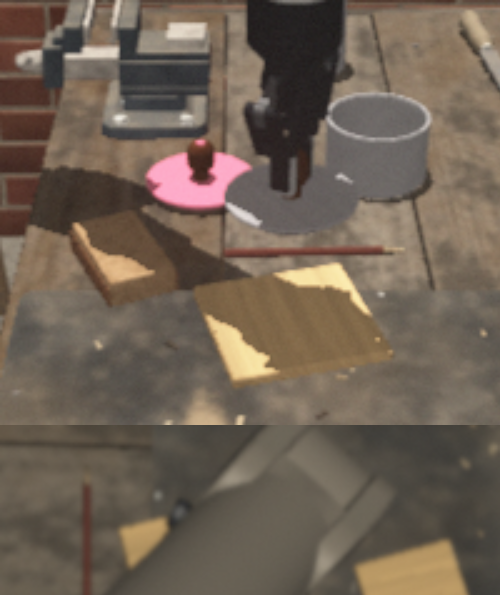

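The lid is held above the board, and the top view is blocked by the arm. I'll use side depth to get the lid's centre and tilt.

Run:
```python
from h import *
f=grab('side');q=pts(f).reshape(-1,3)
c=(abs(q[:,0]-.491)<.075)&(abs(q[:,1]+.37)<.075)&(abs(q[:,2]-.135)<.008); a=q[c]
print('lid',((a.max(0)+a.min(0))/2).round(4),np.ptp(a,axis=0).round(4),np.median(a[:,2]),np.linalg.lstsq(np.c_[a[:,:2],np.ones(len(a))],a[:,2],rcond=None)[0].round(4))
f=dict(np.load('/tmp/side.npz'));P=pts(f);hsv=cv2.cvtColor(f['image'],cv2.COLOR_RGB2HSV)
m=cv2.inRange(hsv,(15,70,150),(32,255,255)); m[:,:278]=0;m[:305]=0;m[352:]=0;m[:,358:]=0
b=cv2.boxPoints(cv2.minAreaRect(np.array([ray(f,u,v,.0125)[:2]*1000 for v,u in np.argwhere(m>0)],np.float32)))
print('board side',b.mean(0),b.tolist(),np.median(P[m>0][:,2]))
```

```text
lid [ 0.492  -0.3752  0.1354] [0.1095 0.1099 0.0137] 0.13307908531519047 [0.0033 0.0068 0.1341]
board side [ 494.20557 -385.41315] [[404.98193359375, -326.3133544921875], [447.4394836425781, -481.67620849609375], [583.42919921875, -444.512939453125], [540.9716796875, -289.15008544921875]] nan
```

Both views put the board centre at about (0.492, -0.374), and the lid is within 2 mm of that and level. I'll lower it.

Emit:
{"fn": "step_arm", "kwargs": {
  "moves": [
    [0,0,15,0,0,0,20],
    [0,0,35,0,0,0,20],
    [0,0,55,0,0,0,20],
    [0,0,75,0,0,0,20],
    [0,0,88,0,0,0,20],
    [0,0,95,0,0,0,20],
    [0,0,97,0,0,0,20],
    [0,0,97,0,0,0,20]
  ]
}}

```text
clock: 6.85
tcp_pos: [0.4902, -0.3724, 0.0464]
orientation: [0.725, 3.056, -0.0]
contact_force: [0.6, -0.5, -1.1]
grip_width: 0.0263
gripper_force: 39.6
```

Emit:
{"fn": "step_arm", "kwargs": {
  "moves": [
    [0,0,2,0,0,0,20],
    [0,0,4,0,0,0,20],
    [0,0,6,0,0,0,20],
    [0,0,8,0,0,0,20],
    [0,0,8,0,0,0,20]
  ]
}}

```text
clock: 7.35
tcp_pos: [0.4899, -0.372, 0.038]
orientation: [-0.725, -3.056, -0.0]
contact_force: [-1.0, 0.5, 0.2]
grip_width: 0.0263
gripper_force: 39.6
```

Emit:
{"fn": "step_arm", "kwargs": {
  "moves": [
    [0,0,1,0,0,0,20],
    [0,0,1,0,0,0,20],
    [0,0,2,0,0,0,20],
    [0,0,2,0,0,0,20]
  ]
}}

```text
clock: 7.75
tcp_pos: [0.49, -0.3721, 0.0362]
orientation: [-0.725, -3.057, -0.0]
contact_force: [0.1, 0.1, -1.4]
grip_width: 0.0265
gripper_force: 39.6
```

Emit:
{"fn": "step_arm", "kwargs": {
  "moves": [
    [0,0,1,0,0,0,20],
    [0,0,1,0,0,0,20],
    [0,0,1,0,0,0,20]
  ]
}}

```text
clock: 8.05
tcp_pos: [0.49, -0.3721, 0.0353]
orientation: [-0.725, -3.057, -0.0]
contact_force: [0.4, 0.3, -0.4]
grip_width: 0.0261
gripper_force: 39.6
```

Emit:
{"fn": "step_arm", "kwargs": {
  "moves": [
    [0,0,1,0,0,0,20],
    [0,0,1,0,0,0,20],
    [0,0,1,0,0,0,20]
  ]
}}

```text
clock: 8.35
tcp_pos: [0.49, -0.3721, 0.0342]
orientation: [-0.725, -3.057, -0.0]
contact_force: [0.3, 0.3, -1.2]
grip_width: 0.0264
gripper_force: 39.6
```

Emit:
{"fn": "step_arm", "kwargs": {
  "moves": [
    [0,0,1,0,0,0,20],
    [0,0,1,0,0,0,20],
    [0,0,1,0,0,0,20]
  ]
}}

```text
clock: 8.65
tcp_pos: [0.4901, -0.3722, 0.0333]
orientation: [0.725, 3.057, -0.0]
contact_force: [0.4, -0.5, -0.6]
grip_width: 0.0264
gripper_force: 39.6
```

Emit:
{"fn": "step_arm", "kwargs": {
  "moves": [
    [0,0,1,0,0,0,20],
    [0,0,1,0,0,0,20],
    [0,0,1,0,0,0,20]
  ]
}}

```text
clock: 8.95
tcp_pos: [0.4902, -0.3722, 0.0332]
orientation: [0.725, 3.056, 0.001]
contact_force: [-2.3, 2.0, 7.6]
grip_width: 0.0263
gripper_force: 40.4
```

The lid touched down at z = 0.0332 with a gentle 7.6 N. I'll release it slowly and retreat straight up.

Emit:
{"fn": "step_arm", "kwargs": {
  "grip_force": 20,
  "moves": [
    [0,0,0,0,0,0,27],
    [0,0,0,0,0,0,30],
    [0,0,0,0,0,0,36],
    [0,0,0,0,0,0,50],
    [0,0,0,0,0,0,70],
    [0,0,0,0,0,0,85],
    [0,0,0,0,0,0,85],
    [0,0,0,0,0,0,85]
  ]
}}

```text
clock: 9.75
tcp_pos: [0.4901, -0.3722, 0.0322]
orientation: [-0.725, -3.057, -0.0]
contact_force: [1.0, -0.0, 0.9]
grip_width: 0.085
gripper_force: 0.0
```

Emit:
{"fn": "step_arm", "kwargs": {
  "moves": [
    [0,0,-5,0,0,0,85],
    [0,0,-20,0,0,0,85],
    [0,0,-40,0,0,0,85],
    [0,0,-70,0,0,0,85],
    [0,0,-110,0,0,0,85],
    [0,0,-150,0,0,0,85],
    [0,0,-190,0,0,0,85],
    [0,0,-190,0,0,0,85]
  ]
}}

```text
clock: 10.55
tcp_pos: [0.4926, -0.3748, 0.2299]
orientation: [0.724, 3.045, -0.005]
contact_force: [1.6, -0.2, 0.3]
grip_width: 0.0849
gripper_force: 0.0
```

Emit:
{"fn": "step_arm", "kwargs": {
  "moves": [
    [0,25,0,0,0,0,85],
    [0,70,0,0,0,0,85],
    [0,115,0,0,0,0,85],
    [0,160,0,0,0,0,85],
    [0,205,0,0,0,0,85],
    [0,250,0,0,0,0,85],
    [0,290,0,0,0,0,85],
    [0,290,0,0,0,0,85]
  ]
}}

```text
clock: 11.35
tcp_pos: [0.6229, -0.1047, 0.2224]
orientation: [0.709, 3.06, 0.006]
contact_force: [-0.3, 0.1, 0.0]
grip_width: 0.0849
gripper_force: 0.0
```

Run:
```python
from h import *
f=grab('top');t=f['image'][140:320,100:540,::-1];P=pts(f)
w=np.zeros((480,640),bool);w[190:300,350:460]=1
q=P[w&(P[...,2]>.02)&(P[...,2]<.032)];print('lid',((q.max(0)+q.min(0))/2).round(4),np.ptp(q,axis=0).round(4),np.median(q[:,2]))
g=grab('side');s=g['image'][180:360,200:400,::-1]
cv2.imwrite('pics/end.png',np.vstack([cv2.resize(t,(660,270)),cv2.resize(s,(660,594))[:330*2]])[:860]); cv2.imwrite('pics/end.png',np.hstack([cv2.resize(t,(450,184)),cv2.resize(s,(330,297))[:184]]) if 0 else np.vstack([cv2.resize(t,(660,270)),cv2.copyMakeBorder(cv2.resize(s,(350,315)),0,0,0,310,0)]))
```

```text
lid [ 0.4595 -0.3432  0.0259] [0.2189 0.1873 0.0119] 0.025520430311688727
```

View pics/end.png

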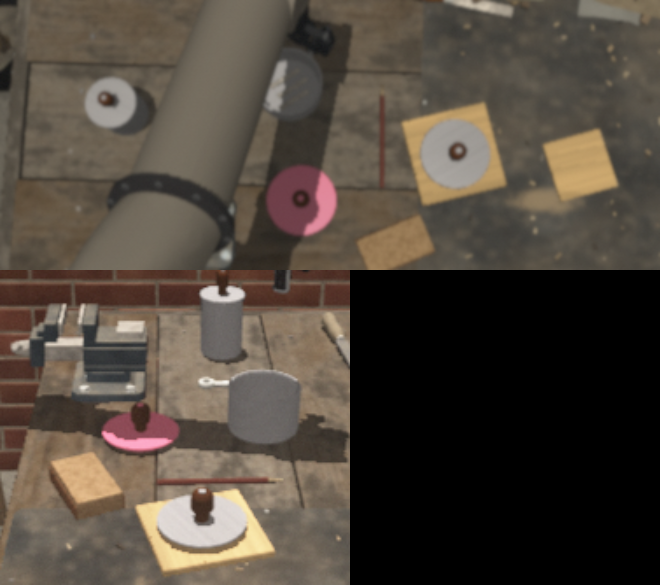

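The lid lies flat, knob up and central on the large board. The wide pot is open and in place, and the tall pot is still shut.

```bash
python3 -c "
from bench import r
print(r.hand_in())"
```

```text
the job is handed in; nothing more can be done
None
```

The wide pot is open, its lid lies flat and knob up on the large plywood board, both pots stand where they were with the tall one still shut, and the job was handed in at about 11.5 s of the 43 s limit.

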